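# Stop the grinding slab rocking

## Robot

A 7-joint arm with a two-finger parallel gripper is mounted at the origin on the work surface. World frame = base frame: x ahead of the robot, y to its left, z up, the work surface at z = 0. Lengths are in m, angles in rad, forces in N, time in s.
With the tool pointing down it reaches from about 0.4 to 0.75 m from the base axis. Payload 19.5 kg.
Tool frame: the origin (TCP) lies at the very end of the fingers, on their centre line; the grasp point (between the pads) lies behind it (r.tcp_to_grasp is the z of the grasp point in the tool frame, in m); z points along the fingers, y is the line along which they close (so a half turn about z gives the same grasp; the last joint's range is limited). The gripper opens to 85 mm and grips with 20 to 120 N. Pads are 22 mm wide; open, the fingers measure 114 mm over their backs; the gripper's body (76 mm by 85 mm) begins 54 mm behind the grasp point. The pads swing forward as they close: fully open they stand 13 mm farther back than shut.
Start: joints at [-1.191, 0.707, -0.028, 1.485, 0.022, 0.951, -0.075], TCP at [0.235, 0.525, 0.231] pointing down, gripper open.
Joint ranges: [-2.71, 2.71], [-0.32, 2.16], [-1.57, 1.52], [0, 2.45], [-1.46, 4.6], [0, 2.02], [-2.83, 2.83]. Speed limits (rad/s): [1.89, 1.89, 2.57, 2.57, 3.01, 3.01, 3.01].

## Interface

Orientations are given as a rotation vector (axis times angle).
In Python, from rig import r, eyes gives the robot as it stands.
- The arm moves only by the shell command python3 -m handwheel 'ROWS' [FORCE]. ROWS is JSON, a list of rows, each a list of 3 entries, a list of its own where there are three numbers: the shift along the tool's x, y, z in m, then the turn about the tool's z in rad, then the finger opening in m, from 0 to 0.0854. In form: [[[tx, ty, tz], spin, gripper], ...]. A call has 1 to 10 rows; each row is the pose to reach, as a shift and turn from the pose commanded when the call began, along the tool's axes at that moment; what a row does not reach only later rows make up. A row lasts 1/8 s, in which the tool goes at most 62.5 mm and 10.7 degrees, less where a joint would pass 70% of its speed; a pose out of reach is approached as far as the arm can. A call with a gripper value outside its range is refused whole. The fingers move at their own pace and stop on an object; FORCE is the grip in N (left out, the last holds). Time passes only in rows, so rows that repeat a pose let the fingers close. It gives the time, the measured TCP pose, the force, the opening and the grip force at its end, in the units of the state.
- r.sense(): the state, without advancing time (a new reading comes with each control period).
- eyes.grab_frame(name): name is "scene" or "top" or "wrist"; returns (picture, depth): 420x560x3 uint8, red, green, blue; 420x560 float32, m along the optical axis (not along the pixel's ray), 0 where there is no reading.
- eyes.camera_info(name): a dict with "fx", "fy", "cx", "cy" (pixels), "T" (4x4, takes a point from camera to world coordinates); the wrist camera has in their place "hand_eye" (4x4, takes a point from camera to tool coordinates, whose origin is the TCP and whose axes are the flange's). Camera axes: x right, y down, z forward; pixel columns grow to the right and rows downward; lengths in m; the calibration is good to about 2 mm. A picture is of the moment at which its call begins: read the wrist's pose just before it. camera_info takes no time and is no camera call.
- r.finish_job(): hands the job in; it is judged then, once.
The state is a dict: "t": time; "joint_pos": joint angles; "qvel": joint speeds; "tau": joint torques, N m; "position": TCP position; "tool_rot": TCP orientation; "wrist_force": force on the tool from outside, world axes, zero at the start; "ft_torque": the same for the moment, N m; "width": finger opening in m; "finger_force": force on a finger pad.
Only numpy, scipy, OpenCV 4.12 (cv2) and the standard library are available. Lean on these libraries where they do the work, as an engineer would, in place of code of your own. Each camera call takes 0.05 s, during which the arm holds its last target. There are 200 camera calls.

## Task

The stone grinding slab rocks on its cradle. Press down on its corners with the closed fingertips to find the one that gives, then press the raised steel shim beside that corner down flat, and leave it down. Leave the other three shims raised, do not lift the slab or push it about, leave everything else where it stands, and finish with the hand clear.

Things in the scene. Friction and masses are not known exactly. Their poses are not given: they have to be found in the camera images.
- cradle: wooden base board 270 x 180 x 12 mm, fixed to the table, turned any way round. Origin: centre of its underside, on the table; x along its 270 mm, y along its 180 mm, z up. It carries the slab on four feet (at cradle x = +-60, y = +-60 mm) and has four steel rocker shims, two at each end of its length. Bars and posts round the slab end 8 mm below its top.
- slab: loose pale stone slab 150 x 150 x 14 mm, 0.8 kg; origin: centre of its underside, 34 mm above the table; axes as the cradle's. Three feet are solid. The foot under one corner, unseen, is springy: pressed there with 2 N it begins to give, with 5 to 6 N that corner is down by 6 mm (the opposite one up); let go, it comes back. The other corners do not give. It can be any corner.
- corner_1 (a point): point on the top face of the slab, 15 mm in from both edges of one corner, right above the foot there (cradle x = 60, y = 60 mm): press straight down here. It moves with the slab.
- corner_2 (a point): point on the top face of the slab, 15 mm in from both edges of one corner, right above the foot there (cradle x = -60, y = 60 mm): press straight down here. It moves with the slab.
- corner_3 (a point): point on the top face of the slab, 15 mm in from both edges of one corner, right above the foot there (cradle x = -60, y = -60 mm): press straight down here. It moves with the slab.
- corner_4 (a point): point on the top face of the slab, 15 mm in from both edges of one corner, right above the foot there (cradle x = 60, y = -60 mm): press straight down here. It moves with the slab.
- shim_1 (a joint): rocker shim beside corner_1: angle of its steel paddle above level, rad. It starts raised at 0.36 to 0.43; 0 = flat (level, its stop). Pressed down at paddle_1 it turns with 8 to 9 N and stays where it is left. Its hinge is level, along the cradle's y, at cradle x = 83, y = 35, z = 31 mm. Flat, its hidden toe props the corner against about 10 N; a harder press on the corner would lift it again.
- paddle_1 (a point): point on top of the paddle of shim_1, 30 mm out from the hinge: about 12 mm higher than when flat at the start, 34 mm above the table when flat (then at cradle x = 113, y = 35 mm). The paddle is 26 mm wide and runs from 6 to 42 mm out from the hinge, away from the slab.
- shim_2 (a joint): rocker shim beside corner_2: angle of its steel paddle above level, rad. It starts raised at 0.36 to 0.43; 0 = flat (level, its stop). Pressed down at paddle_2 it turns with 8 to 9 N and stays where it is left. Its hinge is level, along the cradle's y, at cradle x = -83, y = 35, z = 31 mm. Flat, its hidden toe props the corner against about 10 N; a harder press on the corner would lift it again.
- paddle_2 (a point): point on top of the paddle of shim_2, 30 mm out from the hinge: about 12 mm higher than when flat at the start, 34 mm above the table when flat (then at cradle x = -113, y = 35 mm). The paddle is 26 mm wide and runs from 6 to 42 mm out from the hinge, away from the slab.
- shim_3 (a joint): rocker shim beside corner_3: angle of its steel paddle above level, rad. It starts raised at 0.36 to 0.43; 0 = flat (level, its stop). Pressed down at paddle_3 it turns with 8 to 9 N and stays where it is left. Its hinge is level, along the cradle's y, at cradle x = -83, y = -35, z = 31 mm. Flat, its hidden toe props the corner against about 10 N; a harder press on the corner would lift it again.
- paddle_3 (a point): point on top of the paddle of shim_3, 30 mm out from the hinge: about 12 mm higher than when flat at the start, 34 mm above the table when flat (then at cradle x = -113, y = -35 mm). The paddle is 26 mm wide and runs from 6 to 42 mm out from the hinge, away from the slab.
- shim_4 (a joint): rocker shim beside corner_4: angle of its steel paddle above level, rad. It starts raised at 0.36 to 0.43; 0 = flat (level, its stop). Pressed down at paddle_4 it turns with 8 to 9 N and stays where it is left. Its hinge is level, along the cradle's y, at cradle x = 83, y = -35, z = 31 mm. Flat, its hidden toe props the corner against about 10 N; a harder press on the corner would lift it again.
- paddle_4 (a point): point on top of the paddle of shim_4, 30 mm out from the hinge: about 12 mm higher than when flat at the start, 34 mm above the table when flat (then at cradle x = 113, y = -35 mm). The paddle is 26 mm wide and runs from 6 to 42 mm out from the hinge, away from the slab.
- muller: small dark wooden grinding muller (round foot 40 mm wide, 42 mm tall) standing in the middle of the slab; origin at the centre of its underside. Bystander.
- tin: small tin, 48 mm wide, 45 mm tall, standing beside the cradle; origin at the centre of its underside. Bystander.
- plug: cork bung, 36 mm wide, 30 mm tall, standing on the other side of the cradle; origin at the centre of its underside. Bystander.
- mug: white mug, 76 mm wide, 85 mm tall; origin at the centre of its underside. Bystander.
- brush: paint brush lying on the table. Bystander.
- jar: amber glass jar, 68 mm wide, 90 mm tall; origin at the centre of its underside. Bystander.
- block: wooden block 90 x 60 x 30 mm; origin at the centre of its underside. Bystander.
Things that resemble listed ones, but are neither listed nor needed, are in the scene too. Of the things shaped like the slab, the marble one is meant.

How it is judged:
On the way, in this order (a step that is already met when the one before it is completed fails the run):
1. the corner that rocks is pressed down by the hand until it dips more than 3 mm (z of any of corner_1, corner_2, corner_3, corner_4 in the frame of cradle below 0.045 m and contact force between the fingers and slab above 0.5 N), for 0.1 s.
2. the shim beside that corner is pressed flat (paddle within 0.08 rad of level) (((value of joint shim_1 below 0.08 rad and horizontal distance between paddle_1 and worn_foot_c0 below 0.08 m) or (value of joint shim_2 below 0.08 rad and horizontal distance between paddle_2 and worn_foot_c0 below 0.08 m) or (value of joint shim_3 below 0.08 rad and horizontal distance between paddle_3 and worn_foot_c0 below 0.08 m) or (value of joint shim_4 below 0.08 rad and horizontal distance between paddle_4 and worn_foot_c0 below 0.08 m))), for 0.2 s.
At the end, for the whole second after the job is handed in: the shim beside the rocking corner lies flat (within 0.08 rad), the other three are still raised (above 0.25 rad), the slab lies at rest and level (within 0.03 rad) in its place (within 10 mm), and the bystanders are within 30 mm of where they began (((value of joint shim_1 below 0.08 rad and horizontal distance between paddle_1 and worn_foot_c0 below 0.08 m) or (value of joint shim_2 below 0.08 rad and horizontal distance between paddle_2 and worn_foot_c0 below 0.08 m) or (value of joint shim_3 below 0.08 rad and horizontal distance between paddle_3 and worn_foot_c0 below 0.08 m) or (value of joint shim_4 below 0.08 rad and horizontal distance between paddle_4 and worn_foot_c0 below 0.08 m)) and not ((value of joint shim_1 below 0.25 rad and horizontal distance between paddle_1 and worn_foot_c0 above 0.08 m) or (value of joint shim_2 below 0.25 rad and horizontal distance between paddle_2 and worn_foot_c0 above 0.08 m) or (value of joint shim_3 below 0.25 rad and horizontal distance between paddle_3 and worn_foot_c0 above 0.08 m) or (value of joint shim_4 below 0.25 rad and horizontal distance between paddle_4 and worn_foot_c0 above 0.08 m)) and angle between slab's own z axis and vertical below 0.03 rad and distance of slab from where it was at the start of the episode below 0.01 m and linear speed of slab below 0.01 m/s and distance of each of muller, tin, plug, mug, brush, jar, block from where it was at the start of the episode below 0.03 m); the robot touches nothing.
It fails at once if the shim of a corner that does not rock is pressed down (below 0.22 rad) ((value of joint shim_1 below 0.22 rad and horizontal distance between paddle_1 and worn_foot_c0 above 0.08 m) or (value of joint shim_2 below 0.22 rad and horizontal distance between paddle_2 and worn_foot_c0 above 0.08 m) or (value of joint shim_3 below 0.22 rad and horizontal distance between paddle_3 and worn_foot_c0 above 0.08 m) or (value of joint shim_4 below 0.22 rad and horizontal distance between paddle_4 and worn_foot_c0 above 0.08 m)).
It fails at once if the slab is lifted or shoved (its centre more than 15 mm from its place) (distance of slab from where it was at the start of the episode above 0.015 m).
It fails at once if a bystander is pushed or carried away (more than 30 mm) (distance of any of muller, tin, plug, mug, brush, jar, block from where it was at the start of the episode above 0.03 m).
It also fails if it takes over 54 s, if anything falls off the work surface, if the arm or the gripper's body presses on something with over 40 N, if the wrist force passes 120 N, or if a joint passes its speed limit or range.

## Working session

There is one attempt and no reset: what is moved stays moved. The work goes in short steps, Python scripts to look and compute and a shell command to move; the robot and the scene stay as the last step left them, time stands still between calls to the robot, and variables do not carry over. Pictures are saved under pics/ and viewed, at most 10 in all, crops included, and the job is handed in when it is done.

```bash
mkdir -p pics; ls; python3 - <<'E'
from rig import r, eyes
import cv2,numpy as np
for n in ("top","scene"):
    p,d=eyes.grab_frame(n); cv2.imwrite(f"pics/{n}0.png",p[:,:,::-1]); np.savez(f"pics/{n}0.npz",p=p,d=d)
    print(n,eyes.camera_info(n))
s=r.sense(); print(s["t"],s["position"],s["tool_rot"],s["wrist_force"],s["width"],r.tcp_to_grasp)
E
```

```text
pics
top {'fx': 421.7978660502597, 'fy': 421.7978660502597, 'cx': 276.75428805320666, 'cy': 196.47150707884148, 'T': array([[-0.01559162, -0.98673044,  0.16161664,  0.30801673],
       [-0.99986462,  0.01623626,  0.00266864, -0.01425735],
       [-0.00525728, -0.16155315, -0.98685001,  1.4187431 ],
       [ 0.        ,  0.        ,  0.        ,  1.        ]])}
scene {'fx': 383.3783761418303, 'fy': 383.3783761418303, 'cx': 287.1185458442529, 'cy': 219.65297205392187, 'T': array([[ 0.74559652,  0.40447567, -0.5296086 ,  1.01448432],
       [ 0.66601666, -0.47915733,  0.57169053, -0.53336252],
       [-0.02253093, -0.77897862, -0.62664557,  0.66904794],
       [ 0.        ,  0.        ,  0.        ,  1.        ]])}
0.1 [0.23530742 0.52441004 0.23091199] [-6.57653864e-01 -3.07180598e+00  1.38914302e-03] [ 0.71501677 -0.00707037 -0.14648707] 0.08514521797084747 -0.0187
```

View pics/top0.png

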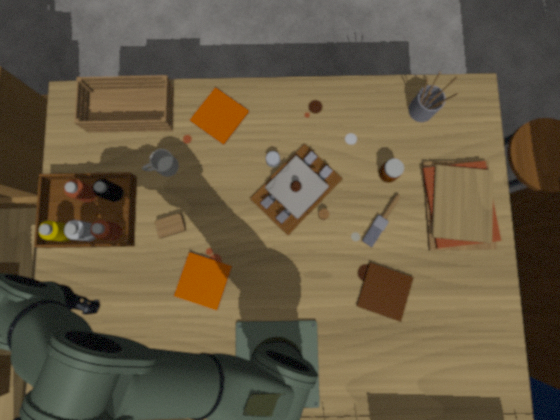

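View pics/scene0.png

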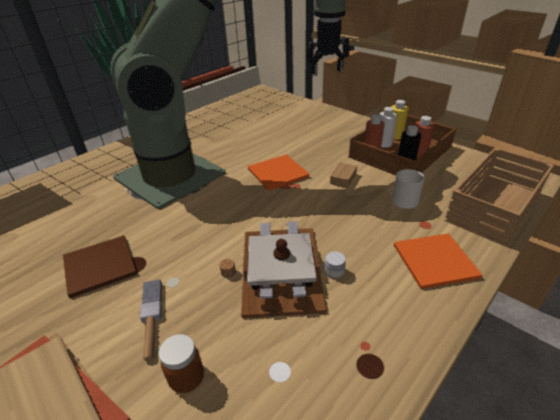

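Top view: the pale marble slab with the dark muller is at (297,187) on its brown cradle. Possible confusions are the orange mats at (219,115) and (203,280), the brown board at (385,290) and the board at right (462,205). None is pale stone, so I choose (297,187) and measure it.

```bash
cat > h.py <<'E'
import numpy as np,cv2
def cast(uv,c,T,z):
    uv=np.atleast_2d(np.asarray(uv,float)); d=np.c_[(uv[:,0]-c["cx"])/c["fx"],(uv[:,1]-c["cy"])/c["fy"],np.ones(len(uv))]@T[:3,:3].T
    o=T[:3,3]; return o+d*((z-o[2])/d[:,2])[:,None]
def proj(P,c,T):
    q=(np.atleast_2d(P)-T[:3,3])@T[:3,:3]; return np.c_[q[:,0]/q[:,2]*c["fx"]+c["cx"],q[:,1]/q[:,2]*c["fy"]+c["cy"]]
def rectfit(P):
    (cx,cy),(w,h),a=cv2.minAreaRect((P[:,:2]*1000).astype(np.float32)); return cx,cy,w,h,a
E
python3 - <<'E'
from rig import eyes
from h import *
for n,box in (("top",(240,135,350,240)),("scene",(225,215,345,325))):
    f=np.load(f"pics/{n}0.npz"); p=f["p"]; c=eyes.camera_info(n); x0,y0,x1,y1=box
    hsv=cv2.cvtColor(p,cv2.COLOR_RGB2HSV); m=np.zeros(p.shape[:2],np.uint8)
    print(hsv[187,310] if n=="top" else hsv[265,260])
    m[y0:y1,x0:x1]=((hsv[...,1]<45)&(hsv[...,2]>130))[y0:y1,x0:x1]*255
    m=cv2.morphologyEx(m,cv2.MORPH_OPEN,np.ones((5,5)))
    cs=max(cv2.findContours(m,0,2)[0],key=cv2.contourArea)
    print(n,"slab",np.round(rectfit(cast(cs[:,0],c,c["T"],.048)),1))
    if n=="top":
        b=np.zeros_like(m); b[y0:y1,x0:x1]=((hsv[...,2]<135)&(hsv[...,1]>110))[y0:y1,x0:x1]*255
        b=cv2.morphologyEx(b|m,cv2.MORPH_CLOSE,np.ones((7,7)));b=cv2.morphologyEx(b,cv2.MORPH_OPEN,np.ones((9,9)))
        cb=max(cv2.findContours(b,0,2)[0],key=cv2.contourArea); print("cradle",np.round(rectfit(cast(cb[:,0],c,c["T"],.012)),1))
        q=p.copy();cv2.drawContours(q,[cs],-1,(255,0,0),1);cv2.drawContours(q,[cb],-1,(0,255,0),1)
        cv2.imwrite("pics/crop.png",cv2.resize(q[y0:y1,x0:x1],None,fx=5,fy=5)[:,:,::-1])
E
```

```text
[ 20  11 142]
top slab [564.9 -77.2 143.9 143.6  44.2]
cradle [557.  -70.3 265.6 283.   71. ]
[ 13  29 166]
scene slab [548.7 -58.3 147.9 196.1  44.5]
```

View pics/crop.png

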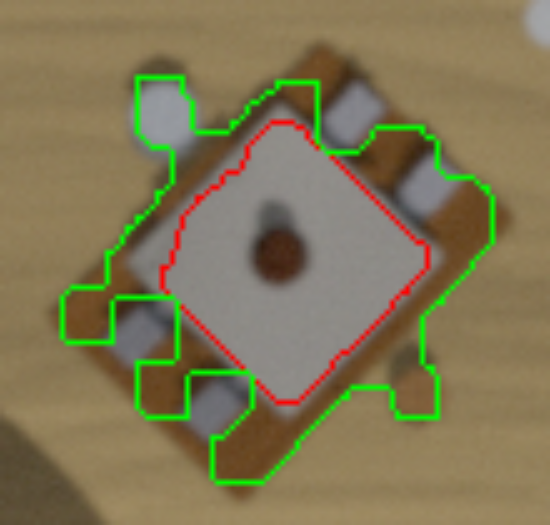

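The crop shows the slab with shim pairs at the upper right and lower left, the tin at upper left and the plug at lower right. I'll cast the corners read from the crop.

```bash
python3 - <<'E'
from rig import eyes,r
from h import *
from scipy.spatial.transform import Rotation as R
c=eyes.camera_info("top"); o=np.array([240,135])
S=cast(np.array([[278,100],[443,255],[290,418],[128,262]])/5+o-.4,c,c["T"],.048)
C=cast(np.array([[320,42],[510,215],[243,500],[50,312]])/5+o-.4,c,c["T"],.012)
for n,P in(("slab",S),("cradle",C)):
    e=P-np.roll(P,-1,0); print(n,P.mean(0).round(4),np.linalg.norm(e,axis=1).round(4),np.degrees(np.arctan2(e[:,1],e[:,0])).round(1))
s=r.sense(); print(s["position"],R.from_rotvec(s["tool_rot"]).as_matrix().round(3)); print(eyes.camera_info("wrist")); print(s["joint_pos"])
E
```

```text
slab [ 0.566  -0.0765  0.048 ] [0.1513 0.1487 0.1485 0.1487] [  44.8  -44.2 -135.2  136.9]
cradle [ 0.5677 -0.0758  0.012 ] [0.1768 0.266  0.1816 0.2638] [  45.5  -44.2 -135.2  134.7]
[0.23530742 0.52441004 0.23091199] [[-0.912  0.409 -0.   ]
 [ 0.409  0.912 -0.001]
 [-0.    -0.001 -1.   ]]
{'fx': 335.4568055909966, 'fy': 335.4568055909966, 'cx': 276.6339056261927, 'cy': 209.94271723756418, 'hand_eye': array([[ 7.00328591e-04, -9.63032040e-01, -2.69385966e-01,
         6.83988554e-02],
       [ 9.99999626e-01,  8.11391546e-04, -3.00935229e-04,
         4.21142913e-05],
       [ 5.08387763e-04, -2.69385654e-01,  9.63032248e-01,
        -1.42863598e-01],
       [ 0.00000000e+00,  0.00000000e+00,  0.00000000e+00,
         1.00000000e+00]])}
[-1.19070677  0.70698569 -0.02761916  1.484926    0.02198736  0.95088441
 -0.07552275]
```

```bash
python3 -m handwheel '[[[-0.054,-0.041,0],0.1,0],[[-0.108,-0.082,0],0.2,0],[[-0.162,-0.123,0],0.3,0],[[-0.216,-0.164,0],0.37,0],[[-0.27,-0.205,0],0.37,0],[[-0.324,-0.246,0],0.37,0],[[-0.378,-0.287,0],0.37,0],[[-0.432,-0.328,0],0.37,0],[[-0.486,-0.369,0],0.37,0],[[-0.54,-0.41,0],0.37,0]]' 20
```

```text
t: 1.35
position: [0.5355, -0.026, 0.2312]
tool_rot: [-1.211, -2.898, -0.0]
wrist_force: [0.6, 0.8, -0.1]
width: -0.0002
finger_force: 0.0
```

```bash
python3 -m handwheel '[[[0,0,0],0,0],[[0,0,0],0,0],[[0,0,0],0,0],[[0,0,0],0,0]]'; python3 - <<'E'
from rig import eyes,r
from h import *
from scipy.spatial.transform import Rotation as R
s=r.sense(); p,d=eyes.grab_frame("wrist"); c=eyes.camera_info("wrist")
E=np.eye(4);E[:3,:3]=R.from_rotvec(s["tool_rot"]).as_matrix();E[:3,3]=s["position"];T=E@c["hand_eye"]
np.savez("pics/w1.npz",p=p,d=d,T=T,E=E)
print(s["position"],E[:3,0])
a=np.radians(-44.7);X=np.array([np.cos(a),np.sin(a)]);Y=np.array([-X[1],X[0]]);o=np.array([.567,-.076])
q=p.copy()
for x,y,z in [(i*75,j*75,.048) for i in(1,-1) for j in(1,-1)]+[(i*135,j*90,.012) for i in(1,-1) for j in(1,-1)]+[(i*111,j*35,.046) for i in(1,-1) for j in(1,-1)]:
    u=proj(np.r_[o+(x*X+y*Y)/1000,z],c,T)[0]; cv2.drawMarker(q,tuple(int(v) for v in u.round()),(0,255,0),1,8)
cv2.imwrite("pics/w1.png",q[:,:,::-1])
E
```

```text
t: 1.85
position: [0.5347, -0.0232, 0.2314]
tool_rot: [1.21, 2.899, 0.0]
wrist_force: [-0.6, -0.2, -0.4]
width: 0.0
finger_force: 0.0
[ 0.53466113 -0.02318081  0.23143155] [-7.03543889e-01  7.10651811e-01 -2.84800531e-06]
```

View pics/w1.png

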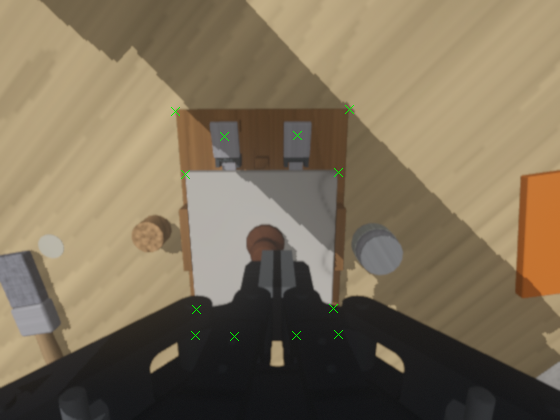

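The wrist view shows the markers within about 3 px of the slab corners (187,171) and (337,171), so the pose is good. The near shims are at (225,140) and (297,140), with nothing tall beside them. TCP is now at cradle (-60, 15) mm, and the tool axes are x = -cradle x, y = +cradle y. First I'll probe corner_2.

```bash
python3 -m handwheel '[[[0,0.045,0.05],0,0],[[0,0.045,0.11],0,0],[[0,0.045,0.16],0,0],[[0,0.045,0.178],0,0],[[0,0.045,0.178],0,0],[[0,0.045,0.179],0,0],[[0,0.045,0.18],0,0],[[0,0.045,0.181],0,0],[[0,0.045,0.182],0,0],[[0,0.045,0.182],0,0]]'
```

```text
t: 3.15
position: [0.5668, 0.0075, 0.0493]
tool_rot: [1.212, 2.899, -0.0]
wrist_force: [0.0, -0.3, 0.9]
width: -0.0
finger_force: 0.0
```

```bash
python3 -m handwheel '[[[0,0,0.001],0,0],[[0,0,0.002],0,0],[[0,0,0.003],0,0],[[0,0,0.003],0,0]]'
```

```text
t: 3.65
position: [0.567, 0.0076, 0.0479]
tool_rot: [1.211, 2.898, 0.0]
wrist_force: [-8.9, 0.1, 34.5]
width: -0.0002
finger_force: 17.7
```

corner_2 is firm (34 N at z = 47.9 mm). Next is corner_3.

```bash
python3 -m handwheel '[[[0,0,-0.015],0,0],[[0,-0.06,-0.015],0,0],[[0,-0.12,-0.015],0,0],[[0,-0.12,-0.015],0,0],[[0,-0.12,-0.004],0,0],[[0,-0.12,-0.002],0,0],[[0,-0.12,-0.001],0,0],[[0,-0.12,0],0,0],[[0,-0.12,0],0,0]]'
```

```text
t: 4.78
position: [0.482, -0.076, 0.0477]
tool_rot: [1.209, 2.898, 0.0]
wrist_force: [-9.7, 1.9, 55.3]
width: 0.0001
finger_force: 27.3
```

corner_3 is firm (55 N). Next is corner_4.

```bash
python3 -m handwheel '[[[0,0,-0.015],0,0],[[-0.06,0,-0.015],0,0],[[-0.12,0,-0.015],0,0],[[-0.12,0,-0.015],0,0],[[-0.12,0,-0.005],0,0],[[-0.12,0,-0.003],0,0],[[-0.12,0,-0.001],0,0],[[-0.12,0,-0.001],0,0],[[-0.12,0,-0.001],0,0]]'
```

```text
t: 5.9
position: [0.5652, -0.1609, 0.048]
tool_rot: [-1.209, -2.898, -0.0]
wrist_force: [-7.4, 4.8, 17.0]
width: 0.0001
finger_force: 8.7
```

corner_4 is firm too. Next is corner_1.

```bash
python3 -m handwheel '[[[0,0,-0.015],0,0],[[0,0.06,-0.015],0,0],[[0,0.12,-0.015],0,0],[[0,0.12,-0.015],0,0],[[0,0.12,-0.004],0,0],[[0,0.12,-0.002],0,0],[[0,0.12,-0.001],0,0],[[0,0.12,0],0,0],[[0,0.12,0.001],0,0],[[0,0.12,0.001],0,0]]'
```

```text
t: 7.15
position: [0.6512, -0.0782, 0.0465]
tool_rot: [1.212, 2.898, -0.001]
wrist_force: [0.4, -2.6, 4.3]
width: 0.0003
finger_force: 1.9
```

It gives: 46.5 mm at only 4 N. I'll press further.

```bash
python3 -m handwheel '[[[0,0,0.001],0,0],[[0,0,0.002],0,0],[[0,0,0.003],0,0],[[0,0,0.0035],0,0],[[0,0,0.0035],0,0],[[0,0,0.0035],0,0],[[0,0,0.0035],0,0]]'
```

```text
t: 8.02
position: [0.6517, -0.0781, 0.0432]
tool_rot: [1.211, 2.897, 0.0]
wrist_force: [1.6, -4.1, 6.5]
width: 0.0001
finger_force: 3.4
```

Dipped nearly 5 mm at 6.5 N, so corner_1 rocks. I'll press 1 mm more for margin, lift clear and move over paddle_1.

```bash
python3 -m handwheel '[[[0,0,0.001],0,0],[[0,0,0.001],0,0],[[0,0,0.001],0,0],[[0,0,-0.01],0,0],[[0,0,-0.025],0,0],[[-0.051,-0.023,-0.025],0,0],[[-0.051,-0.023,-0.025],0,0],[[-0.051,-0.023,-0.025],0,0]]'; python3 - <<'E'
from rig import eyes,r
import cv2
p,d=eyes.grab_frame("scene"); cv2.imwrite("pics/s1.png",cv2.resize(p[200:340,200:370],None,fx=4,fy=4)[:,:,::-1])
E
```

```text
t: 9.02
position: [0.6705, -0.1298, 0.0681]
tool_rot: [-1.212, -2.898, -0.001]
wrist_force: [0.2, -0.1, 0.1]
width: 0.0001
finger_force: 0.0
```

View pics/s1.png

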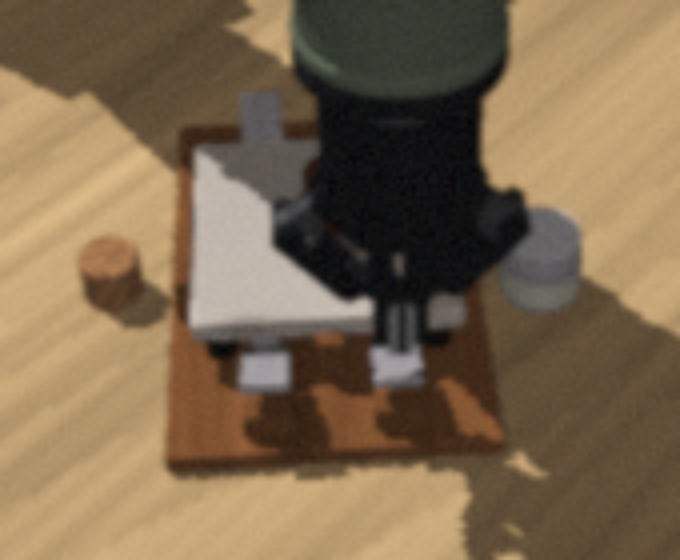

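The fingertips at crop (403,345) are over the tin-side far paddle at (400,365), which is shim_1. I'll press it down.

```bash
python3 -m handwheel '[[[0,0,0.012],0,0],[[0,0,0.018],0,0],[[0,0,0.022],0,0],[[0,0,0.025],0,0],[[0,0,0.028],0,0],[[0,0,0.031],0,0],[[0,0,0.033],0,0],[[0,0,0.035],0,0],[[0,0,0.035],0,0],[[0,0,0.035],0,0]]'
```

```text
t: 10.32
position: [0.6717, -0.1309, 0.0338]
tool_rot: [1.211, 2.896, -0.0]
wrist_force: [1.3, -3.5, 12.8]
width: 0.0
finger_force: 6.6
```

```bash
python3 -m handwheel '[[[0,0,0.001],0,0],[[0,0,0.0015],0,0],[[0,0,0.0015],0,0],[[0,0,0.0015],0,0]]'
```

```text
t: 10.82
position: [0.6718, -0.1309, 0.0335]
tool_rot: [1.21, 2.895, -0.0]
wrist_force: [-4.9, -1.0, 32.0]
width: -0.0001
finger_force: 15.7
```

The paddle is on its stop (32 N at 33.5 mm, flat is 34). I'll lift clear, straight up and then away, and look.

```bash
python3 -m handwheel '[[[0,0,-0.01],0,0],[[0,0,-0.05],0,0],[[0,0,-0.11],0,0],[[0,0,-0.17],0,0],[[0.06,0.05,-0.2],0,0],[[0.1,0.08,-0.2],0,0],[[0.14,0.12,-0.2],0,0],[[0.14,0.12,-0.2],0,0],[[0.14,0.12,-0.2],0,0]]'; python3 - <<'E'
from rig import eyes,r
import cv2,numpy as np
p,d=eyes.grab_frame("scene"); a=cv2.resize(p[210:330,215:355],None,fx=4,fy=4)
w,dw=eyes.grab_frame("wrist"); w=cv2.resize(w,None,fx=.45,fy=.45); b=np.zeros((480,252,3),np.uint8); b[:w.shape[0]]=w[:480]
cv2.imwrite("pics/s2.png",np.hstack([a,b[:a.shape[0]]])[:,:800,::-1])
E
```

```text
t: 11.95
position: [0.6576, 0.0533, 0.231]
tool_rot: [-1.211, -2.899, 0.001]
wrist_force: [-0.3, -1.1, 1.1]
width: -0.0003
finger_force: 0.0
```

View pics/s2.png

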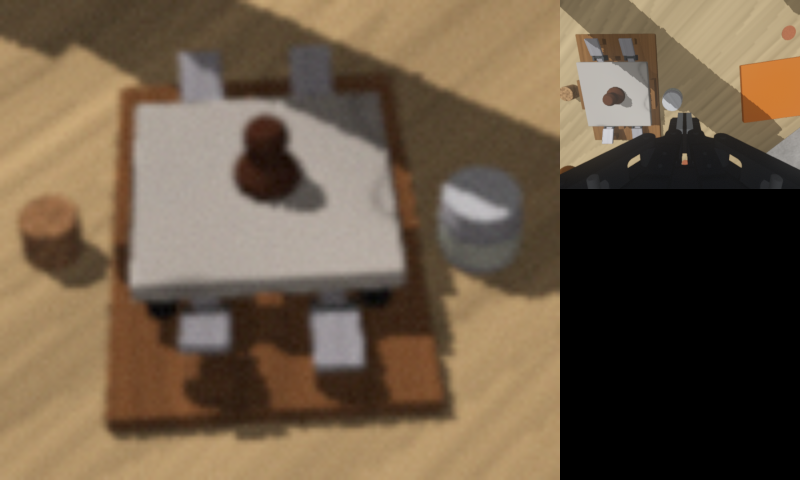

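Shim_1 at (338,340) is flat, longer in view than its neighbour at (205,330). The other three are still raised, the slab and bystanders are in place, and the hand is clear. I'll hand it in.

```bash
python3 -m handwheel '[[[0,0,0],0,0],[[0,0,0],0,0],[[0,0,0],0,0],[[0,0,0],0,0]]'; python3 -c "
from rig import r
print(r.finish_job())"
```

```text
t: 12.55
position: [0.6576, 0.0536, 0.2313]
tool_rot: [-1.212, -2.899, 0.0]
wrist_force: [-0.5, -1.0, -1.1]
width: -0.0
finger_force: 0.0
the job is handed in; nothing more can be done
None
```

The rocking corner was corner_1 (tin side, far from the robot); shim_1 is pressed flat, the other three shims are still raised, the hand is clear, and the job was handed in at about 12.6 s (no verdict was returned).

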